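# Fit the round-nosed rest plate under the filling station's spring clip

### The job

Change the bottle-rest plate of the filling station: take the white plate with the round nose out of the rack, raise the station's spring clip until it stays up by itself, and slide the plate round nose first under the raised clip, flat between the guides, until the nose is fully home against the stop. Then lower the clip so that it rests on the plate. Leave the square-ended plate in the rack and the three bottles standing where they are.

Things in the scene. Friction and masses are not known exactly. Their poses are not given: they have to be found in the camera images.
- round_plate: White plastic plate, 140 long (x) x 44 wide (y) x 12 thick, 0.09 kg. Its +x end (nose) is a half round of radius 22, its -x end (tail) is square. Origin: centre of the underside, z up. It starts flat in one of the rack's two slots (which one varies), tail hidden inside, the nose end sticking 62 out of the mouth in free air, 20 above the table. Bench is clear around world (530, -110).
- round_nose (a point): Tip of the round nose, on the underside: (70, 0, 0) in the frame of round_plate, same axes.
- square_plate: The other white plate, same size 140 x 44 x 12 but with both ends square, in the other slot; same origin, axes and overhang. Leave it in place.
- rack: Grey fixed rack, 84 deep (x) x 200 wide (y) x 44 high, origin at the centre of its underside. Two slots centred at y = +50 and y = -50, open at the face x = +42; each 52 wide, floor 20 and roof 38 above the table. Plates pull out along +x: draw them straight for 85 before lifting or turning.
- station: Fixed dark steel base, 120 wide, 10 high, from x = -100 (open end) to 85, with a steel bed 70 wide on it, top 20 above the table. Origin on the table under the stop's face. The plate goes in along +x, centred on y = 0; when home its tail sticks 40 out past the open end in free air. Clip hinge behind the stop; black bar handle 42 high at x = 55.
- stop (a point): On the bed's top at the foot of the stop's face, centred between the guides: (0, 0, 20) in the station's frame, same axes. The home nose tip lies here. The stop is a bar across the bed, 12 high. The two guides are 7 high, 50 apart inside from x = -75 to -5, flaring to about 60 apart at x = -99.
- clip (a joint): Angle of the spring clip in rad: 0 = down on the empty bed (as it starts), about 0.17 = resting on a plate, 0.9 = fully up (end of travel). Its over-centre spring pushes it down below about 0.5 and up above about 0.5, where it stays up by itself; it takes about 4 N at the knob to move.
- clip_hinge (a point): Middle of the clip's hinge axis: (15, 0, 40) in the station's frame; the axis runs along the station's y. From here the steel arm, 18 wide, reaches 65 towards -x to a round cross foot of radius 6 that presses on the plate.
- clip_knob (a point): Centre of the black ball knob, 20 in diameter, on a stem over the clip's foot, to grip and swing the clip by. At joint 0 it lies 60 towards the station's -x from the hinge axis and 28 above it; it rises on a circle about the axis, and at 0.9 rad lies 15 towards -x and 64 above it.
- bottle_a: Amber glass bottle 72 in diameter and 260 high, standing left of the station; origin at the centre of its base.
- bottle_b: Like bottle_a, standing right of the rack; origin at the centre of its base.
- bottle_c: Clear glass bottle 60 in diameter and 170 high with a paper band, standing left of the station; origin at the centre of its base.
There are look-alikes about, which are no part of the job. Leave any turquoise look-alike of the station alone. Leave any orange look-alike of the round_plate alone.

How it is judged:
By the outcome, as a careful person would: the job done as asked, in the order asked, and still so for the second after the job is handed in, with the robot touching nothing.
It also fails if it takes over 72 s, if anything falls off the work surface, if the arm or the gripper's body presses on something with over 40 N, if the wrist force passes 120 N, or if a joint passes its speed limit or range.

### The arm

A 7-joint arm with a two-finger parallel gripper is mounted at the origin on the work surface. World frame = base frame: x ahead of the robot, y to its left, z up, the work surface at z = 0. Lengths are in mm, angles in degrees, forces in N, time in s.
With the tool pointing down it reaches from about 400 to 875 mm from the base axis. Payload 6.5 kg.
Tool frame: the origin (TCP) lies midway between the tips of the shut fingers; the grasp point (between the pads) lies 19 mm behind it; z points along the fingers, y is the direction in which the jaws open and shut (so a half turn about z gives the same grasp; the last joint's range is limited). The gripper opens to 88 mm and grips with 3 to 60 N. Pads are 18 mm wide; open, the fingers measure 123 mm over their backs; the gripper's body (75 mm by 187 mm) begins 45 mm behind the grasp point.
Start: joints at [67.196, 30.733, -0.252, 88.115, 0.149, 61.152, -4.079], TCP at [211.729, -614.541, 203.616] pointing down, gripper open.
Joint ranges: [-154.64, 154.64], [-21.42, 123.67], [-72.66, 72.17], [13.99, 137.28], [-74.86, 254.86], [10.95, 109.41], [-158.01, 158.01]. Speed limits (degrees/s): [136.94, 136.94, 180, 180, 180, 180, 180].

### API

Orientations are given as [roll, pitch, yaw] about the fixed x, y, z axes, in that order (R = Rz(yaw) Ry(pitch) Rx(roll)).
In Python, from station import ctrl gives the robot as it stands. The module is installed in compiled form; this text tells all that it offers.
- The arm moves only by the shell command python3 -m jog 'ROWS' [FORCE]. ROWS is JSON, a list of rows, each a list of 3 entries, a list of its own where there are three numbers: the turn, a rotation vector about the tool's x, y, z in degrees, then the shift along the tool's x, y, z in mm, then the opening, from 0 (shut) to 1 (fully open). In form: [[[ax, ay, az], [x, y, z], grip], ...]. A call has 1 to 12 rows; each row is the pose to reach, as a shift and turn from the pose measured when the call began, along the tool's axes at that moment; what a row does not reach only later rows make up. A row lasts 1/8 s, in which the tool goes at most 62.5 mm and 10.7 degrees, less where a joint would pass 70% of its speed; a pose out of reach is approached as far as the arm can. A call with a gripper value outside its range is refused whole. The fingers move at their own pace and stop on an object; FORCE is the grip in N (left out, the last holds). Time passes only in rows, so rows that repeat a pose let the fingers close. It gives the time, the measured TCP pose, the force and the opening at its end, in the units of the state.
- ctrl.state(): the state, without advancing time (a new reading comes with each control period).
- ctrl.grab_frame(name): name is "scene" or "side" or "wrist"; returns a dict with "image" (384x512x3 uint8, red, green, blue), "fovy" (degrees; the focal length in pixels is half the picture's height over the tangent of half this angle, whatever the lens; pixels are square), "cx", "cy" (the principal point, pixels), "xyz" and "orientation" of the camera in the world. Camera axes: x right, y down, z forward; pixel columns grow to the right and rows downward; lengths in mm; the calibration is good to about 2 mm. The wrist camera is an equidistant fisheye: a pixel r from the principal point sees the ray r / f radians off the axis. A picture is of the moment at which its call begins. There is no depth.
- ctrl.close_job(): hands the job in, once; it reports no verdict.
The state is a dict: "t": time; "joint_pos": joint angles; "qd": joint speeds; "joint_torque": joint torques, N m; "eef_pos": TCP position; "ee_rot": TCP orientation; "contact_force": force on the tool from outside, world axes, zero at the start; "torque": the same for the moment, N m; "gripper_width": finger opening in mm.
Only numpy, scipy, OpenCV 4.12 (cv2) and the standard library are available. Lean on these libraries where they do the work, as an engineer would, in place of code of your own. Each camera call takes 0.05 s, during which the arm holds its last target. There are 200 camera calls.

## Working session

There is one attempt and no reset: what is moved stays moved. The work goes in short steps, Python scripts to look and compute and a shell command to move; the robot and the scene stay as the last step left them, time stands still between calls to the robot, and variables do not carry over. Pictures are saved under pics/ and viewed, about 8 in all and at most 12, crops included, and the job is handed in when it is done.

```bash
mkdir -p pics
python3 - <<'E'
from station import ctrl
import cv2,numpy as np
s=ctrl.state();print(s)
for n in("scene","side","wrist"):
    f=ctrl.grab_frame(n);cv2.imwrite(f"pics/{n}0.png",f["image"][:,:,::-1]);print(n,{k:v for k,v in f.items() if k!="image"})
E
```

```text
{'t': 0.0, 'joint_pos': array([67.19530888, 30.77673707, -0.25668633, 88.16910179,  0.14758775,
       61.15362229, -4.0785267 ]), 'qd': array([-0.05920559, -0.09479606, -0.00325602, -0.01548494, -0.06119145,
       -0.0596002 , -0.16020731]), 'joint_torque': array([ 2.91996612e-04, -5.70978570e+01,  9.90722850e-01, -2.51605010e+01,
       -5.62923553e-02,  1.77381904e-02,  1.64149014e-04]), 'eef_pos': array([ 211.53667164, -613.90192784,  202.75820405]), 'ee_rot': array([-1.79900970e+02,  4.86225495e-03,  1.90181368e+01]), 'contact_force': array([-0.75813078, -0.1667586 ,  0.87541548]), 'torque': array([ 0.0181338 , -0.04402111,  0.05564767]), 'gripper_width': 88.40191349823309}
scene {'fovy': 43.336923670515134, 'cx': 262.1117204487775, 'cy': 195.66252959061794, 'xyz': array([1224.10550961, -538.7438636 , 1033.61418079]), 'orientation': array([-136.83847136,   -0.9456093 ,   56.83158533])}
side {'fovy': 55.57150847371063, 'cx': 253.8639085167577, 'cy': 186.7384609430117, 'xyz': array([-47.67755385, 585.32110951, 646.04195725]), 'orientation': array([-125.22941128,    0.30107196, -141.47706361])}
wrist {'fovy': 65.70646984690485, 'cx': 259.0583611169731, 'cy': 192.38196655526545, 'xyz': array([ 284.43504721, -589.04134296,  383.25373582]), 'orientation': array([ 1.62762418e+02,  8.06201664e-02, -7.10611866e+01])}
```

Run:
```python
import cv2,numpy as np
a=cv2.imread("pics/scene0.png");b=cv2.imread("pics/side0.png")
cv2.imwrite("pics/scene0b.png",cv2.resize(a,(800,600),interpolation=cv2.INTER_CUBIC));cv2.imwrite("pics/side0b.png",cv2.resize(b,(800,600),interpolation=cv2.INTER_CUBIC))
```

```text
(no output)
```

View pics/scene0b.png

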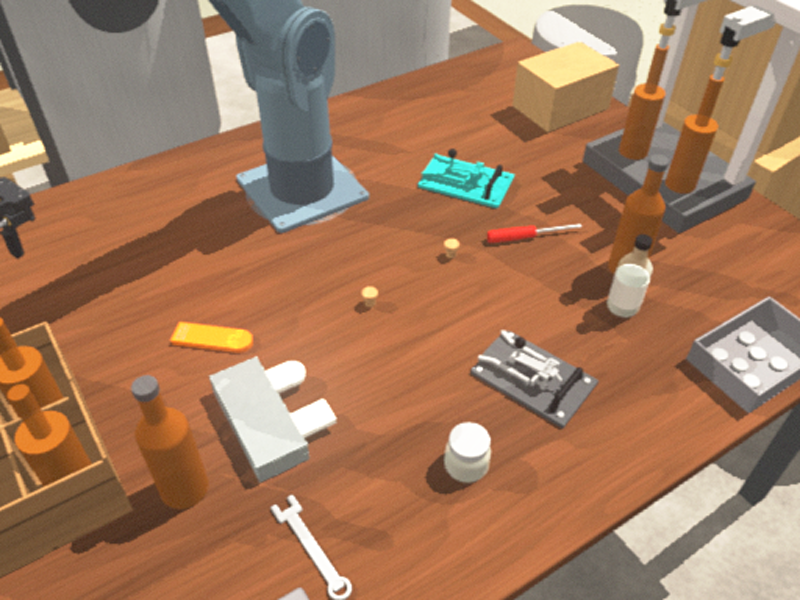

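View pics/side0b.png

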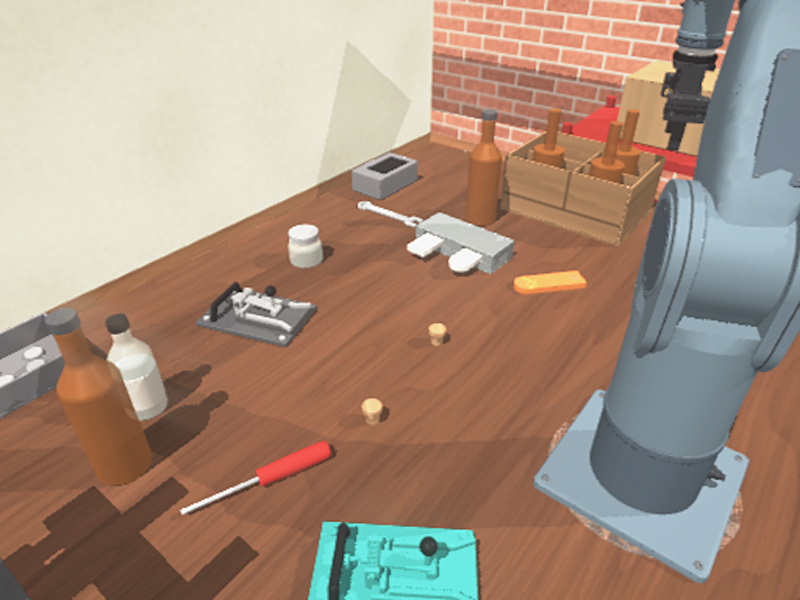

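Scene view (800 px wide picture): two white plates stick out of the grey rack; the round-nosed one at (290,375), the square-ended at (315,417). The steel station is at (535,375), with its black handle at (567,390). Look-alikes: turquoise station (465,180), orange plate (212,337). I'll cast these to the world and confirm with a crop.

```bash
cat > h.py <<'E'
import numpy as np,cv2
from scipy.spatial.transform import Rotation as R
from station import ctrl
def rot(e): return R.from_euler('xyz',e,degrees=True).as_matrix()
def grab(n,name=None):
    f=ctrl.grab_frame(n); f["n"]=n
    if name: cv2.imwrite(f"pics/{name}.png",f["image"][:,:,::-1]); np.save(f"pics/{name}.npy",{k:v for k,v in f.items() if k!="image"},allow_pickle=True)
    return f
def rays(f,uv):
    uv=np.atleast_2d(np.asarray(uv,float)); F=192/np.tan(np.radians(f["fovy"]/2))
    d=(uv-[f["cx"],f["cy"]])/F
    if f["n"]=="wrist":
        r=np.linalg.norm(d,axis=1)[:,None]; d3=np.hstack([np.sinc(r/np.pi)*d,np.cos(r)])
    else: d3=np.hstack([d,np.ones((len(d),1))])
    d3/=np.linalg.norm(d3,axis=1)[:,None]
    return d3@rot(f["orientation"]).T
def cast(f,uv,z):
    d=rays(f,uv); o=f["xyz"]; return o+d*((z-o[2])/d[:,2])[:,None]
def proj(f,P):
    c=(np.atleast_2d(P)-f["xyz"])@rot(f["orientation"]); F=192/np.tan(np.radians(f["fovy"]/2))
    if f["n"]=="wrist":
        n=np.linalg.norm(c[:,:2],axis=1); th=np.arctan2(n,c[:,2]); d=c[:,:2]/n[:,None]*th[:,None]
    else: d=c[:,:2]/c[:,2:]
    return d*F+[f["cx"],f["cy"]]
def tri(f,a,g,b):
    d,e=rays(f,a)[0],rays(g,b)[0]; t=np.linalg.lstsq(np.c_[d,-e],g["xyz"]-f["xyz"],rcond=None)[0]
    p,q=f["xyz"]+d*t[0],g["xyz"]+e*t[1]; return (p+q)/2,np.linalg.norm(p-q)
E
python3 - <<'E'
from h import *
np.set_printoptions(precision=1,suppress=True)
f=grab("scene");g=grab("side")
s=.64
print("rack top",cast(f,np.array([(212,380),(258,358),(306,448),(260,468)])*s,44))
print("nose top",cast(f,np.array([(304,370),(333,415)])*s,32), "ends base", cast(f,np.array([(275,376),(300,420)])*s,32))
print("station base corners",cast(f,np.array([(508,332),(597,382),(560,423),(472,372)])*s,10))
print("station side",cast(g,np.array([(228,280),(316,308),(291,343),(198,321)])*s,10))
print("knob",tri(f,np.array([519,342])*s,g,np.array([271,291])*s))
print("bottles",cast(f,np.array([(180,497),(627,310),(632,265)])*s,0),cast(g,np.array([(484,218),(148,412),(122,478)])*s,0))
im=f["image"][:,:,::-1]
c1=cv2.resize(im[215:310,125:225],(400,380),interpolation=cv2.INTER_CUBIC);c2=cv2.resize(im[205:275,295:390],(400,295),interpolation=cv2.INTER_CUBIC)
gi=g["image"][:,:,::-1];c3=cv2.resize(gi[130:185,255:335],(400,275),interpolation=cv2.INTER_CUBIC)
o=np.zeros((600,800,3),np.uint8);o[:380,:400]=c1;o[:295,400:]=c2;o[300:575,400:]=c3;cv2.imwrite("pics/crop1.png",o)
E
```

```text
rack top [[ 422.9 -381.8   44. ]
 [ 420.9 -298.5   44. ]
 [ 620.5 -313.2   44. ]
 [ 614.5 -387.1   44. ]]
nose top [[ 476.  -241.8   32. ]
 [ 581.8 -245.4   32. ]] ends base [[ 461.4 -288.4   32. ]
 [ 562.1 -294.2   32. ]]
station base corners [[579.1 115.4  10. ]
 [750.  173.6  10. ]
 [779.8  64.6  10. ]
 [617.9   6.   10. ]]
station side [[806.9  59.   10. ]
 [601.6  16.5  10. ]
 [563.8 114.4  10. ]
 [741.9 176.5  10. ]]
knob (array([642.4,  80.9,  66.7]), np.float64(0.14103999087170951))
bottles [[ 568.  -503.2    0. ]
 [ 649.5  345.5    0. ]
 [ 565.5  441.3    0. ]] [[ 551.  -498.6    0. ]
 [ 624.9  352.4    0. ]
 [ 545.1  440.8    0. ]]
```

View pics/crop1.png

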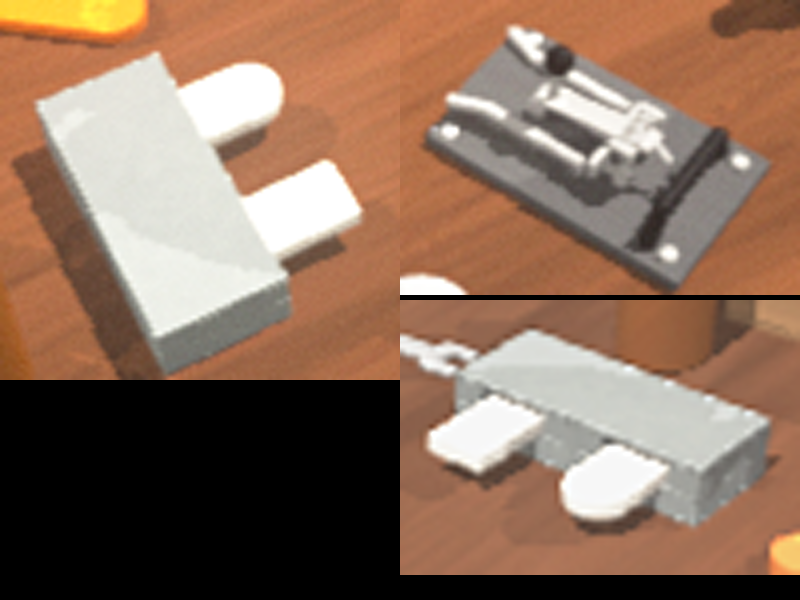

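The crop confirms it: the round nose is the upper plate in the scene crop (260,90), the slot nearer the robot, and the lower one (340,190) is square. Next, a wrist look from above the round plate; first I'll check the crate's position against the path.

```bash
cat > d.py <<'E'
import sys
from h import *
# usage: d.py x y z yaw  -> shift/turn in tool axes from present pose
s=ctrl.state(); T=rot(s["ee_rot"]); p=s["eef_pos"]
x,y,z,w=map(float,sys.argv[1:5]); Rt=rot([180,0,w])
print("t",round(s["t"],2),"p",p.round(1),"rot",s["ee_rot"].round(1),"F",s["contact_force"].round(1),"w",round(s["gripper_width"],1),"j7",s["joint_pos"][6].round(0))
print("turn",R.from_matrix(T.T@Rt).as_rotvec(degrees=True).round(1),"shift",(T.T@(np.array([x,y,z])-p)).round(1))
E
python3 - <<'E'
from h import *
f=grab("scene");print(cast(f,np.array([(47,325),(128,500),(20,420),(5,320)])*.64,100).round())
E
python3 d.py 475 -262 260 86
```

```text
[[ 218. -573.  100.]
 [ 598. -567.  100.]
 [ 386. -657.  100.]
 [ 171. -628.  100.]]
t 0.3 p [ 211.6 -614.3  203.3] rot [-180.    0.   19.] F [0.3 0.3 0.9] w 88.4 j7 -4.0
turn [ -0.  -0. -67.] shift [ 363.8 -247.4  -56.5]
```

```bash
python3 -m jog '[[[0,0,0],[0,-20,-57],0.7],[[0,0,-8],[20,-75,-57],0.7],[[0,0,-16],[60,-120,-57],0.7],[[0,0,-25],[110,-150,-57],0.7],[[0,0,-34],[165,-180,-57],0.7],[[0,0,-43],[220,-205,-57],0.7],[[0,0,-52],[275,-225,-57],0.7],[[0,0,-60],[325,-240,-57],0.7],[[0,0,-67],[364,-247,-57],0.7],[[0,0,-67],[364,-247,-57],0.7],[[0,0,-67],[364,-247,-57],0.7]]' 20
python3 - <<'E'
from h import *
f=grab("wrist","w1");print(f["xyz"],f["orientation"])
cv2.imwrite("pics/w1b.png",cv2.resize(f["image"][:,:,::-1],(800,600),interpolation=cv2.INTER_CUBIC))
E
```

```text
t: 1.68
eef_pos: [474.5, -263.0, 260.2]
ee_rot: [-179.9, -0.0, 85.9]
contact_force: [0.3, -0.7, -0.5]
gripper_width: 61.2
[ 480.30907148 -186.17508049  440.64080257] [ 1.62745009e+02  2.92428929e-02 -4.16838038e+00]
```

View pics/w1b.png

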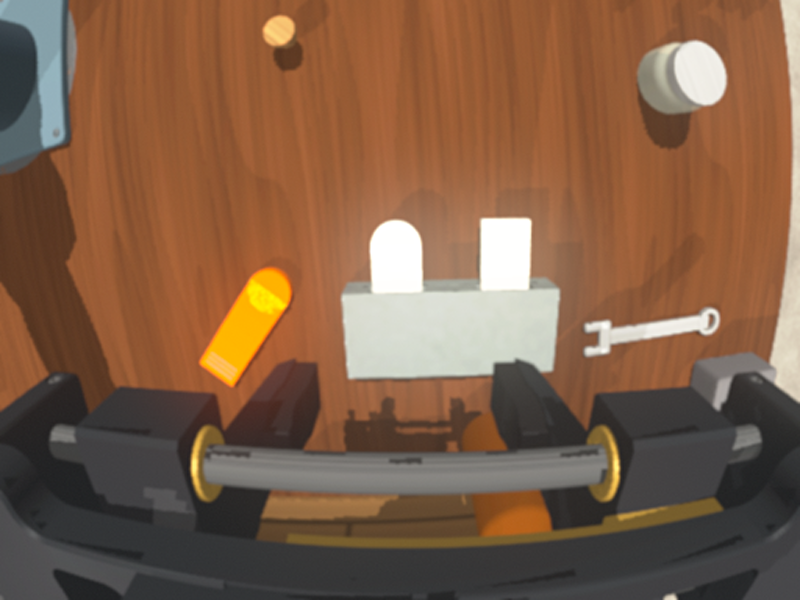

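The wrist view shows the round plate at (396,257), the square one at (505,253), and the orange look-alike at (250,325). I'll measure the round plate by its contour on z=32.

Run:
```python
from h import *
np.set_printoptions(precision=1,suppress=True)
im=cv2.imread("pics/w1.png");f=np.load("pics/w1.npy",allow_pickle=True).item()
for n,(u0,u1) in {"round":(225,285),"square":(295,350)}.items():
    m=np.zeros(im.shape[:2],np.uint8);m[130:200,u0:u1]=255*(im.min(2)[130:200,u0:u1]>225)
    c=max(cv2.findContours(m,0,1)[0],key=cv2.contourArea)[:,0]
    P=cast(f,c,32)[:,:2]; L=[];Rr=[]
    ys=np.arange(P[:,1].min()+8,P[:,1].max()-26,3)
    m2=lambda k:np.array([[ (P[abs(P[:,1]-y)<2.5][:,0].max() if k else P[abs(P[:,1]-y)<2.5][:,0].min()),y] for y in ys])
    l,r=m2(0),m2(1);pl=np.polyfit(l[:,1],l[:,0],1);pr=np.polyfit(r[:,1],r[:,0],1)
    print(n,"y range",P[:,1].min(),P[:,1].max(),"yaw",90-np.degrees(np.arctan([pl[0],pr[0]])),"edges x at y=-265",np.polyval(pl,-265),np.polyval(pr,-265),"minAreaRect",cv2.minAreaRect(P.astype(np.float32)))
C=np.array([(343,293),(558,287)])*.64;b=np.array([(348,378),(554,370)])*.64
print("rack top",cast(f,C,44),cast(f,b,44))
```

```text
round y range -304.1442295415884 -238.03430908749883 yaw [86.9 86.4] edges x at y=-265 443.81246468847604 488.34678052359675 minAreaRect ((465.3988952636719, -271.05694580078125), (66.05783081054688, 44.89059066772461), 86.31180572509766)
square y range -308.2219603664973 -241.71588044858967 yaw [88.2 88.3] edges x at y=-265 543.2554178593514 587.3891715101512 minAreaRect ((565.240234375, -275.41748046875), (65.62986755371094, 44.84986114501953), 87.49603271484375)
rack top [[ 416.5 -297.9   44. ]
 [ 612.6 -306.2   44. ]] [[ 411.3 -382.5   44. ]
 [ 611.9 -390.7   44. ]]
```

```bash
python3 d.py 465.5 -277 22 87.3
```

```text
t 1.73 p [ 474.2 -263.4  260.3] rot [-179.9    0.    85.9] F [-0.4 -0.7  0.1] w 61.5 j7 13.0
turn [-0.1  0.  -1.4] shift [-14.2  -7.4 238.3]
```

```bash
python3 -m jog '[[[0,0,-1.4],[-14,-7.5,50],0.7],[[0,0,-1.4],[-14,-7.5,105],0.7],[[0,0,-1.4],[-14,-7.5,160],0.7],[[0,0,-1.4],[-14,-7.5,200],0.7],[[0,0,-1.4],[-14,-7.5,228],0.7],[[0,0,-1.4],[-14,-7.5,238],0.7],[[0,0,-1.4],[-14,-7.5,238],0.7],[[0,0,-1.4],[-14,-7.5,238],0.4],[[0,0,-1.4],[-14,-7.5,238],0.4],[[0,0,-1.4],[-14,-7.5,238],0.4],[[0,0,-1.4],[-14,-7.5,238],0.4]]' 20; python3 d.py 469.6 -187 22 87.3
```

```text
t: 3.1
eef_pos: [465.5, -276.9, 22.6]
ee_rot: [-180.0, 0.0, 87.3]
contact_force: [-0.1, -0.2, 0.1]
gripper_width: 35.2
t 3.1 p [ 465.5 -276.9   22.6] rot [-180.     0.    87.3] F [-0.1 -0.2  0.1] w 35.2 j7 8.0
turn [-0.  0. -0.] shift [90.  -0.2  0.5]
```

The jaws shut to 35 mm, less than the plate's 44 mm, so they missed it or slipped. I'll look.

Run:
```python
from h import *
f=grab("wrist","w2");g=grab("scene")
o=np.zeros((600,800,3),np.uint8);o[:300,:400]=cv2.resize(f["image"][:,:,::-1],(400,300));o[:300,400:]=cv2.resize(g["image"][190:310,100:260,::-1],(400,300))
g=grab("side");o[300:,:400]=cv2.resize(g["image"][110:200,240:360,::-1],(400,300));o[300:,400:]=cv2.resize(f["image"][130:290,150:362,::-1],(400,300))
cv2.imwrite("pics/w2b.png",o)
```

```text
(no output)
```

View pics/w2b.png

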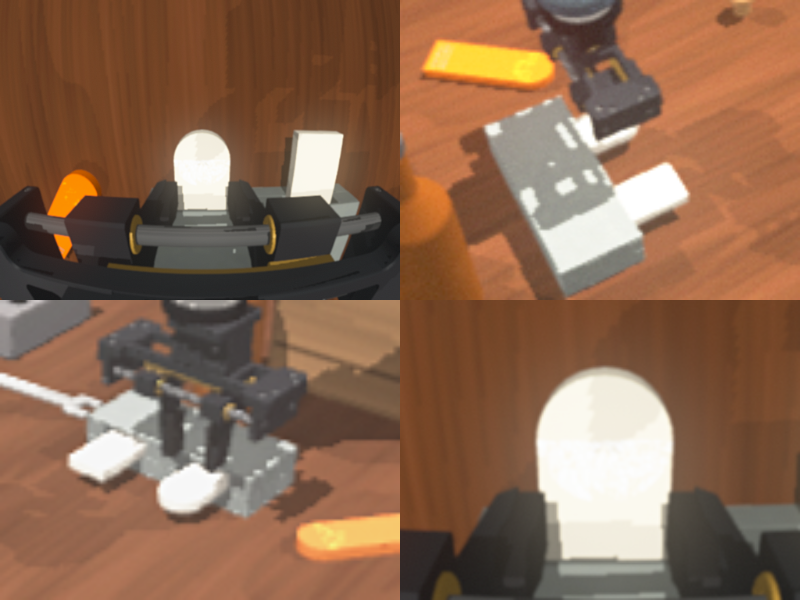

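The jaws seem to have shut just above the plate: the fingers overlap its top at crop (545,500) and (668,500), with no contact force. I'll open, go lower and try again.

```bash
python3 -m jog '[[[0,0,0],[0,0,0],0.7],[[0,0,0],[0,0,0],0.7],[[0,0,0],[0,0,0],0.7],[[0,0,0],[0,0,6],0.7],[[0,0,0],[0,0,6],0.3],[[0,0,0],[0,0,6],0.3],[[0,0,0],[0,0,6],0.3],[[0,0,0],[0,0,6],0.3],[[0,0,0],[0,0,6],0.3]]' 20
python3 - <<'E'
from h import *
f=np.load("pics/w2.npy",allow_pickle=True).item()
# tip inner points at TCP height (jaw dir ~ world x), pads at other heights
for z in(22.6,32,41.6): print(z,((proj(f,[[465.5-17.6,-268,z],[465.5+17.6,-268,z]])-[150,130])*[400/212,300/160]+[0,300]).round())
print("plate edges",((proj(f,[[465.5-22,-268,32],[465.5+22,-268,32]])-[150,130])*[400/212,300/160]+[400,300]).round())
E
```

```text
t: 4.38
eef_pos: [465.5, -276.9, 16.4]
ee_rot: [-179.9, 0.0, 87.3]
contact_force: [-0.1, -0.3, 0.4]
gripper_width: 26.3
22.6 [[153. 453.]
 [255. 448.]]
32 [[151. 463.]
 [258. 458.]]
41.6 [[148. 474.]
 [260. 469.]]
plate edges [[537. 463.]
 [671. 457.]]
```

Run:
```python
from h import *
f=grab("wrist","w3");a=cv2.imread("pics/w2.png");b=cv2.imread("pics/w3.png")
o=np.vstack([cv2.resize(x[195:290,180:346],(800,300),interpolation=cv2.INTER_CUBIC)[:, :] if 0 else cv2.resize(x[195:265,170:350],(770,300),interpolation=cv2.INTER_CUBIC) for x in(a,b)])
cv2.imwrite("pics/w3b.png",o);print(ctrl.state()["gripper_width"])
```

```text
26.721249450562294
```

View pics/w3b.png

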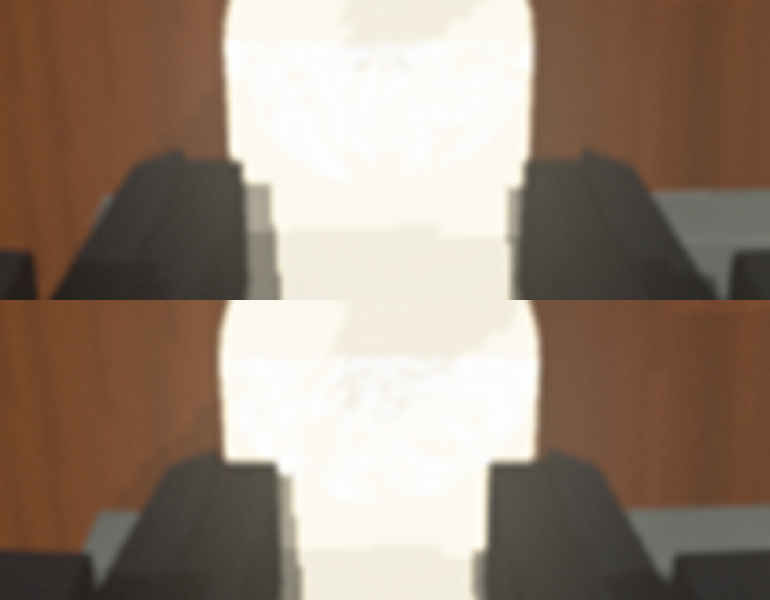

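The gap narrowed from 35 to 26 mm with the fingertips still over the plate's top, so the real tips are higher than the reported TCP suggests. I'll open and go lower in small steps, watching the force.

```bash
python3 -m jog '[[[0,0,0],[0,0,0],0.7],[[0,0,0],[0,0,0],0.7],[[0,0,0],[0,0,0],0.7],[[0,0,0],[0,0,0],0.7],[[0,0,0],[0,0,9.5],0.7],[[0,0,0],[0,0,9.5],0.3],[[0,0,0],[0,0,9.5],0.3],[[0,0,0],[0,0,9.5],0.3],[[0,0,0],[0,0,9.5],0.3],[[0,0,0],[0,0,9.5],0.3]]' 20
python3 - <<'E'
from h import *
f=grab("scene","s4");g=grab("side","g4");o=np.zeros((600,800,3),np.uint8)
o[:,:400]=cv2.resize(f["image"][200:320,130:210,::-1],(400,600),interpolation=cv2.INTER_CUBIC);o[:,400:]=cv2.resize(g["image"][100:190,260:320,::-1],(400,600),interpolation=cv2.INTER_CUBIC)
cv2.imwrite("pics/x4.png",o)
t=[[465.5,-277,7],[465.5,-277,26],[465.5,-277,45]]
print(((proj(f,t)-[130,200])*5).round(),((proj(g,t)-[260,100])*[400/60,600/90]+[400,0]).round())
E
```

```text
t: 5.68
eef_pos: [465.5, -276.9, 7.0]
ee_rot: [-179.9, 0.0, 87.3]
contact_force: [-0.7, 0.0, -0.6]
gripper_width: 26.3
[[258. 228.]
 [255. 206.]
 [251. 184.]] [[645. 471.]
 [648. 438.]
 [650. 404.]]
```

View pics/x4.png

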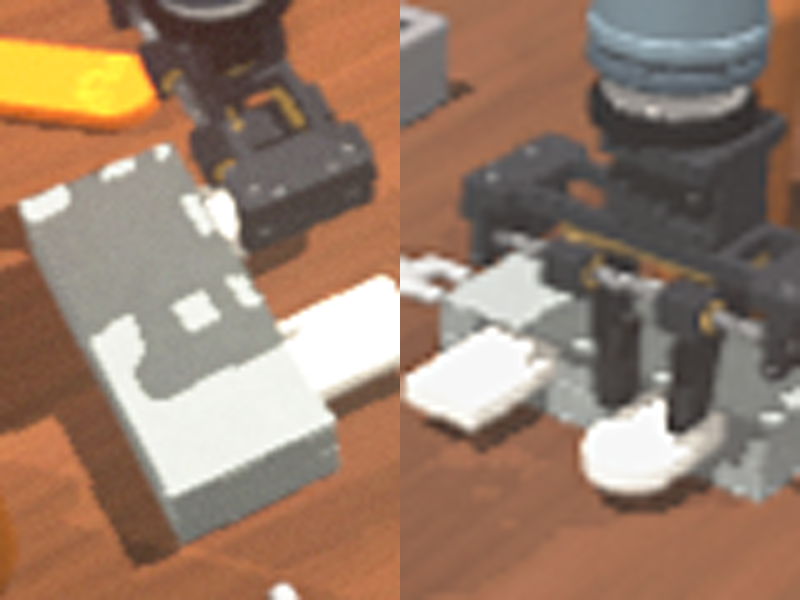

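The side view shows the fingertips at about (615,405) and (685,430), i.e. z≈37 while the TCP reads 7. So the real tips lie about 30 mm behind the reported TCP. I'll allow for that: down another 18 mm, then close.

```bash
python3 -m jog '[[[0,0,0],[0,0,0],0.7],[[0,0,0],[0,0,0],0.7],[[0,0,0],[0,0,0],0.7],[[0,0,0],[0,0,0],0.7],[[0,0,0],[0,0,10],0.7],[[0,0,0],[0,0,18],0.7]]' 20;  python3 -m jog '[[[0,0,0],[0,0,0],0.3],[[0,0,0],[0,0,0],0.3],[[0,0,0],[0,0,0],0.3],[[0,0,0],[0,0,0],0.3],[[0,0,0],[0,0,0],0.3]]' 20
```

```text
t: 6.52
eef_pos: [465.1, -276.7, -11.9]
ee_rot: [-179.9, -0.0, 87.3]
contact_force: [-0.5, -0.5, 0.0]
gripper_width: 61.9
t: 7.15
eef_pos: [465.1, -276.8, -11.8]
ee_rot: [-179.9, -0.0, 87.3]
contact_force: [0.4, -0.4, -0.9]
gripper_width: 44.0
```

Width 44.0: gripped. I'll draw it straight out 95 mm, then lift.

```bash
python3 -m jog '[[[0,0,0],[6,0,0],0.3],[[0,0,0],[18,0,0],0.3],[[0,0,0],[32,0,0],0.3],[[0,0,0],[48,0,0],0.3],[[0,0,0],[64,0,0],0.3],[[0,0,0],[80,0,0],0.3],[[0,0,0],[95,0,0],0.3],[[0,0,0],[95,0,-20],0.3],[[0,0,0],[95,0,-50],0.3],[[0,0,0],[95,0,-70],0.3],[[0,0,0],[95,0,-70],0.3]]' 25; python3 d.py 555 -100 70 19
```

```text
t: 8.52
eef_pos: [471.0, -181.9, 59.3]
ee_rot: [179.9, 0.1, 87.2]
contact_force: [-0.1, -0.8, -1.4]
gripper_width: 43.6
t 8.53 p [ 471.  -181.9   59.3] rot [1.799e+02 1.000e-01 8.720e+01] F [-0.1 -0.8 -1.4] w 43.6 j7 -1.0
turn [ 0.1  0.  68.2] shift [ 85.8  80.  -10.7]
```

```bash
python3 -m jog '[[[0,0,9],[12,10,-10],0.3],[[0,0,18],[24,20,-10],0.3],[[0,0,27],[36,30,-10],0.3],[[0,0,36],[48,42,-10],0.3],[[0,0,45],[60,55,-10],0.3],[[0,0,54],[72,68,-10],0.3],[[0,0,62],[80,76,-10],0.3],[[0,0,68],[86,80,-10],0.3],[[0,0,68],[86,80,-10],0.3],[[0,0,68],[86,80,-10],0.3]]' 25; python3 d.py 555 -100 -30.5 19
python3 - <<'E'
from h import *
grab("wrist","w5")
E
```

```text
t: 9.78
eef_pos: [554.2, -100.1, 68.6]
ee_rot: [179.9, 0.0, 19.4]
contact_force: [-0.1, -0.4, -0.7]
gripper_width: 43.9
t 9.78 p [ 554.2 -100.1   68.6] rot [179.9   0.   19.4] F [-0.1 -0.4 -0.7] w 43.9 j7 -66.0
turn [0.1 0.  0.4] shift [ 0.8  0.  99.1]
```

```bash
python3 -m jog '[[[0,0,0],[0,0,30],0.3],[[0,0,0],[0,0,65],0.3],[[0,0,0],[0,0,85],0.3],[[0,0,0],[0,0,94],0.3],[[0,0,0],[0,0,98],0.3],[[0,0,0],[0,0,98],0.3]]' 25; cp pics/w5.png pics/w5b.png
```

```text
t: 10.58
eef_pos: [554.9, -100.5, -28.7]
ee_rot: [179.9, -0.0, 19.3]
contact_force: [1.1, -0.4, -0.4]
gripper_width: 43.3
```

View pics/w5b.png

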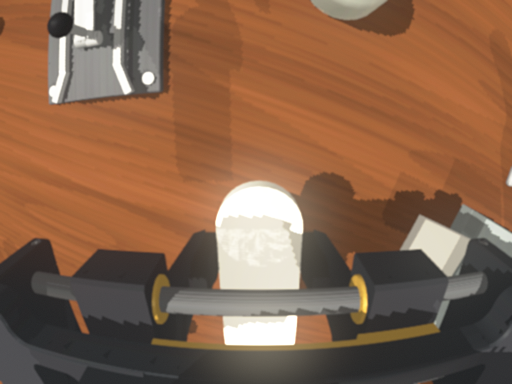

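The plate is held square to the jaws (260,230). The station shows at the top left, axis close to the tool's x, knob at (60,25). Lower the last 3 mm, release, rise.

```bash
python3 -m jog '[[[0,0,0],[0,0,1.5],0.3],[[0,0,0],[0,0,3],0.3],[[0,0,0],[0,0,3],0.3]]'; python3 -m jog '[[[0,0,0],[0,0,0],0.7],[[0,0,0],[0,0,0],0.7],[[0,0,0],[0,0,0],0.7],[[0,0,0],[0,0,-40],0.7],[[0,0,0],[0,0,-100],0.7],[[0,0,0],[0,0,-160],0.7],[[0,0,0],[0,0,-210],0.7],[[0,0,0],[0,0,-230],0.7],[[0,0,0],[0,0,-230],0.7]]'; python3 d.py 570 30 200 19
```

```text
t: 10.95
eef_pos: [555.0, -100.5, -31.5]
ee_rot: [179.9, -0.1, 19.3]
contact_force: [0.8, 0.6, -0.3]
gripper_width: 43.8
t: 12.08
eef_pos: [555.7, -100.3, 200.0]
ee_rot: [179.8, -0.2, 19.3]
contact_force: [-0.1, 0.5, -0.8]
gripper_width: 61.5
t 12.07 p [ 555.7 -100.3  200. ] rot [179.8  -0.2  19.3] F [-0.1  0.5 -0.8] w 61.5 j7 -66.0
turn [ 0.2 -0.2  0.3] shift [  56.6 -118.2   -0.2]
```

```bash
python3 - <<'E'
from h import *
grab("wrist","w6")
E
python3 -m jog '[[[0,0,0.3],[40,-40,0],0.7],[[0,0,0.3],[80,-80,0],0.7],[[0,0,0.3],[120,-120,0],0.7],[[0,0,0.3],[145,-142,0],0.7],[[0,0,0.3],[145,-142,0],0.7],[[0,0,0.3],[145,-142,0],0.7]]'
python3 - <<'E'
from h import *
np.set_printoptions(precision=1,suppress=True)
f=grab("wrist","w7");cv2.imwrite("pics/w7b.png",cv2.resize(f["image"][:,:,::-1],(800,600),interpolation=cv2.INTER_CUBIC))
im=cv2.imread("pics/w6.png");f=np.load("pics/w6.npy",allow_pickle=True).item()
e=proj(f,[[525,-111,12]])[0].round().astype(int)
m=(im.min(2)>190).astype(np.uint8)*255
for c in cv2.findContours(m,0,1)[0]:
    if cv2.contourArea(c)>400:
        P=cast(f,c[:,0],12)[:,:2].astype(np.float32);print(cv2.boundingRect(c),cv2.minAreaRect(P))
print(e)
E
```

```text
t: 12.88
eef_pos: [643.4, 80.3, 196.6]
ee_rot: [179.9, 0.1, 19.0]
contact_force: [0.0, -1.1, 0.5]
gripper_width: 61.5
(360, 181, 42, 43) ((563.4025268554688, -277.14923095703125), (59.35160446166992, 46.105804443359375), 87.51001739501953)
(241, 135, 36, 105) ((524.6729125976562, -111.00274658203125), (141.52613830566406, 45.993228912353516), 19.440977096557617)
(447, 58, 44, 110) ((745.4859619140625, -367.4764404296875), (174.97279357910156, 37.01863098144531), 3.199632406234741)
(121, 12, 27, 42) ((670.286376953125, 110.29374694824219), (58.86023712158203, 37.655059814453125), 21.3668212890625)
(291, 0, 61, 34) ((763.637939453125, -111.91393280029297), (46.14117431640625, 78.87039184570312), 24.76625633239746)
[259 189]
```

View pics/w7b.png

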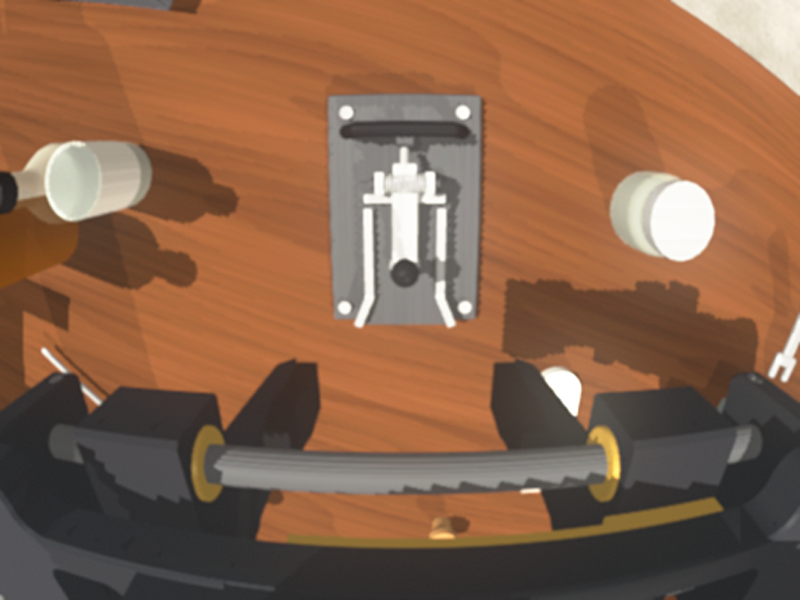

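Station seen square to the tool: base corners at (330,96), (481,97), (478,325), (334,325); knob (405,272); guides at 368 and 441. The plate on the bench was measured at (524.7,−111.0), yaw 19.4.

Run:
```python
from h import *
np.set_printoptions(precision=1,suppress=True)
im=cv2.imread("pics/w7.png");f=np.load("pics/w7.npy",allow_pickle=True).item();s=.64
C=cast(f,np.array([(330,96),(481,97),(478,325),(334,325)])*s,10)
print("base",C,C.mean(0), "yaw long",[np.degrees(np.arctan2(*(C[a]-C[b])[1::-1])) for a,b in((0,3),(1,2))],"short",np.degrees(np.arctan2(*(C[0]-C[1])[1::-1]))-90)
print("screws",S:=cast(f,np.array([(346,112),(463,112),(465,307),(344,307)])*s,10),S.mean(0))
G=cast(f,np.array([(368,212),(441,212),(368,295),(441,295)])*s,27);print("guides",G)
print("handle mid",cast(f,np.array([(404,129)])*s,42),"knob",cast(f,np.array([(405,272)])*s,68))
m=(im.max(2)<40).astype(np.uint8);k=m[160:190,240:280];ys,xs=np.nonzero(k);print("knob mask",xs.mean()+240,ys.mean()+160,len(xs),cast(f,[[xs.mean()+240,ys.mean()+160]],68))
```

```text
base [[747.3 177.   10. ]
 [784.7  65.6  10. ]
 [607.9   2.1  10. ]
 [568.5 117.8  10. ]] [677.1  90.6  10. ] yaw long [np.float64(18.321972271809173), np.float64(19.752629759870537)] short 18.541594743398747
screws [[738.7 160.8  10. ]
 [768.1  74.9  10. ]
 [619.3  18.5  10. ]
 [586.7 114.2  10. ]] [678.2  92.1  10. ]
guides [[670.7 118.7  27. ]
 [688.5  66.6  27. ]
 [608.4  98.7  27. ]
 [627.   44.2  27. ]]
handle mid [[737.7 112.9  42. ]] knob [[644.9  80.5  68. ]]
knob mask nan nan 0 [[nan nan nan]]<stdin>:9: RuntimeWarning: Mean of empty slice.
  ret = ret.dtype.type(ret / rcount)
```

Station: origin about (685.5, 94.6), yaw 19.0, consistent with the knob, handle and guides to within 3 mm. The tool is already above the knob, so I'll go down, grip it and check the width (~20).

```bash
python3 -m jog '[[[0,0,0],[0,0,45],0.5],[[0,0,0],[0,0,95],0.5],[[0,0,0],[0,0,135],0.5],[[0,0,0],[0,0,158],0.5],[[0,0,0],[0,0,166],0.5],[[0,0,0],[0,0,166],0.5],[[0,0,0],[0,0,166],0.1],[[0,0,0],[0,0,166],0.1],[[0,0,0],[0,0,166],0.1],[[0,0,0],[0,0,166],0.1],[[0,0,0],[0,0,166],0.1]]' 30
```

```text
t: 14.3
eef_pos: [643.8, 80.3, 31.9]
ee_rot: [179.9, 0.0, 18.9]
contact_force: [-1.7, 1.9, 5.6]
gripper_width: 17.8
```

Width 17.8 with 5.6 N upward means the pads sit above the ball's middle. I'll open, go 11 mm lower and regrip.

```bash
python3 -m jog '[[[0,0,0],[0,0,0],0.5],[[0,0,0],[0,0,0],0.5],[[0,0,0],[0,0,6],0.5],[[0,0,0],[0,0,11],0.5],[[0,0,0],[0,0,11],0.1],[[0,0,0],[0,0,11],0.1],[[0,0,0],[0,0,11],0.1],[[0,0,0],[0,0,11],0.1],[[0,0,0],[0,0,11],0.1]]' 30
```

```text
t: 15.42
eef_pos: [643.9, 80.4, 21.0]
ee_rot: [179.9, -0.0, 18.9]
contact_force: [0.0, 0.2, 0.6]
gripper_width: 18.1
```

```bash
python3 -m jog '[[[0,0,0],[2.5,0,-5],0.1],[[0,0,0],[6,0,-10],0.1],[[0,0,0],[9,0,-14.5],0.1],[[0,0,0],[13,0,-19],0.1],[[0,0,0],[17.5,0,-22.5],0.1],[[0,0,0],[22,0,-26],0.1]]' 30;python3 -m jog '[[[0,0,0],[4,0,-3],0.1],[[0,0,0],[10,0,-6],0.1],[[0,0,0],[15,0,-8],0.1],[[0,0,0],[20,0,-9.5],0.1],[[0,0,0],[23,0,-10],0.1]]'
python3 - <<'E'
from h import *
f=grab("side");g=grab("scene","s8");o=np.zeros((600,800,3),np.uint8)
o[:,:400]=cv2.resize(f["image"][130:230,120:210,::-1],(400,600)[:2],interpolation=cv2.INTER_CUBIC);o[:,400:]=cv2.resize(g["image"][170:290,290:390,::-1],(400,600),interpolation=cv2.INTER_CUBIC);cv2.imwrite("pics/x8.png",o)
E
```

```text
t: 16.18
eef_pos: [664.5, 87.6, 47.5]
ee_rot: [179.9, 0.1, 18.9]
contact_force: [-3.2, -0.5, -0.8]
gripper_width: 18.2
t: 16.8
eef_pos: [687.1, 95.3, 58.3]
ee_rot: [179.9, -0.0, 18.9]
contact_force: [-5.7, -1.4, 5.9]
gripper_width: 18.0
```

View pics/x8.png

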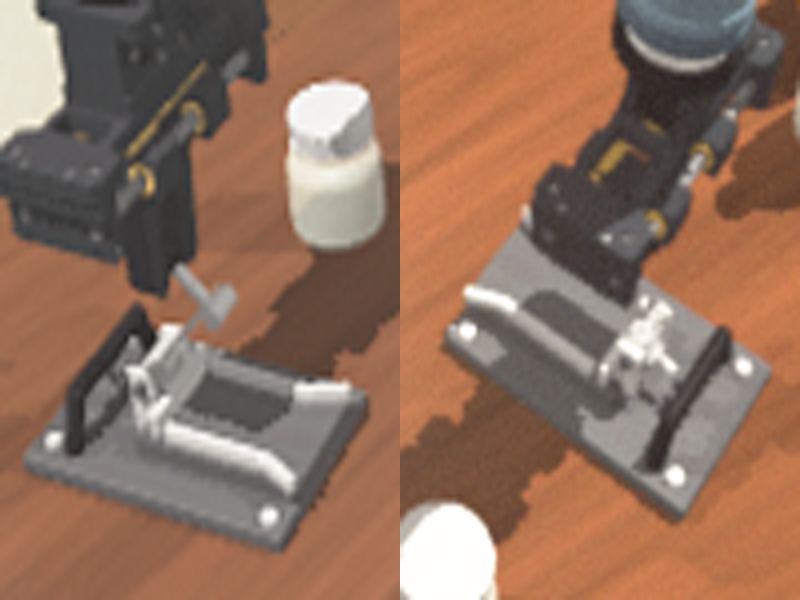

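The clip is up, held by the fingers at its end of travel. Release, rise clear and move over the plate's tail.

```bash
python3 -m jog '[[[0,0,0],[0,0,0],0.5],[[0,0,0],[0,0,0],0.5],[[0,0,0],[0,0,0],0.5],[[0,0,0],[0,0,-40],0.5],[[0,0,0],[-15,10,-90],0.7],[[0,0,0],[-60,35,-120],0.7],[[0,0,0],[-110,60,-120],0.7],[[0,0,0],[-160,85,-120],0.7],[[0,0,0],[-210,110,-120],0.7],[[0,0,0],[-255,135,-120],0.7],[[0,0,-0.5],[-270,143,-120],0.7],[[0,0,-0.5],[-270,143,-120],0.7]]'; python3 d.py 477.5 -127.6 -33 19.4
python3 - <<'E'
from h import *
g=grab("scene","s9");f=grab("wrist","w9");m=(f["image"].min(2)>190).astype(np.uint8)
for c in cv2.findContours(m,0,1)[0]:
    if cv2.contourArea(c)>400:
        P=cast(f,c[:,0],12)[:,:2].astype(np.float32);print(cv2.boundingRect(c),cv2.minAreaRect(P))
o=np.hstack([cv2.resize(g["image"][190:280,290:390,::-1],(400,360),interpolation=cv2.INTER_CUBIC),cv2.resize(f["image"][:,:,::-1],(400,300))[:,:] if 0 else cv2.resize(f["image"][:,:,::-1],(400,360))]);cv2.imwrite("pics/x9.png",o)
E
```

```text
t: 18.4
eef_pos: [477.3, -128.5, 178.8]
ee_rot: [179.9, -0.0, 19.3]
contact_force: [-0.3, 0.8, -0.1]
gripper_width: 61.5
t 18.4 p [ 477.3 -128.5  178.8] rot [179.9  -0.   19.3] F [-0.3  0.8 -0.1] w 61.5 j7 -62.0
turn [ 0.1 -0.  -0.1] shift [  0.4  -1.3 211.8]
(369, 119, 111, 82) ((572.6951904296875, -331.7642822265625), (169.11610412597656, 91.1295394897461), 87.62500762939453)
(239, 67, 40, 119) ((524.6188354492188, -110.95068359375), (140.58627319335938, 45.530433654785156), 19.506662368774414)
(462, 6, 36, 110) ((744.3787231445312, -369.2567138671875), (174.71188354492188, 36.26353454589844), 2.0462772846221924)
```

View pics/x9.png

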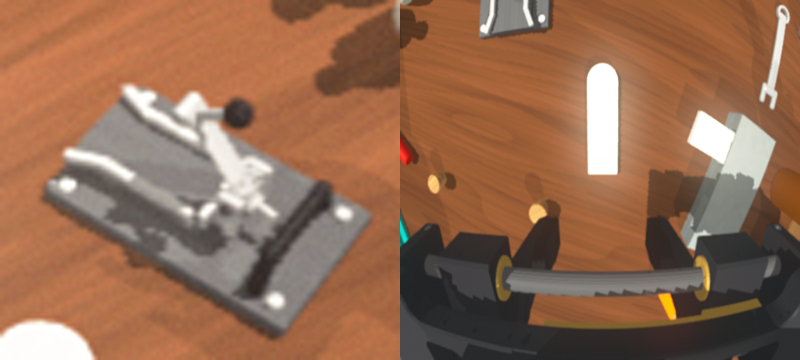

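The clip stands up by itself (knob at (237,112)), and the plate is where expected, nose away. Go down and grip its tail.

```bash
python3 -m jog '[[[0,0,-0.1],[0,-1.3,50],0.7],[[0,0,-0.1],[0,-1.3,105],0.7],[[0,0,-0.1],[0,-1.3,155],0.7],[[0,0,-0.1],[0,-1.3,190],0.7],[[0,0,-0.1],[0,-1.3,205],0.7],[[0,0,-0.1],[0,-1.3,212],0.7],[[0,0,-0.1],[0,-1.3,212],0.7]]' 30;  python3 -m jog '[[[0,0,0],[0,0,0],0.3],[[0,0,0],[0,0,0],0.3],[[0,0,0],[0,0,0],0.3],[[0,0,0],[0,0,0],0.3],[[0,0,0],[0,0,0],0.3]]' 30; python3 d.py 554 49 7 19
```

```text
t: 19.38
eef_pos: [479.6, -125.5, -32.7]
ee_rot: [179.9, -0.1, 19.6]
contact_force: [0.4, -0.2, -0.3]
gripper_width: 61.8
t: 20.0
eef_pos: [480.4, -125.8, -31.8]
ee_rot: [179.8, -0.2, 19.6]
contact_force: [-0.0, 0.8, 7.0]
gripper_width: 43.3
t 20.0 p [ 480.4 -125.8  -31.8] rot [179.8  -0.2  19.6] F [-0.   0.8  7. ] w 43.3 j7 -63.0
turn [ 0.2 -0.2  0.6] shift [ 128.  -139.9  -38.8]
```

```bash
python3 -m jog '[[[0,0,0],[0,0,-15],0.3],[[0,0,0],[0,0,-45],0.3],[[0,0,0],[0,0,-75],0.3],[[0,0,0],[0,0,-92],0.3],[[0,0,0],[0,0,-92],0.3]]'
python3 - <<'E'
from h import *
f=np.load("pics/w9.npy",allow_pickle=True).item()
uv=(np.array([(433,183),(537,212)])-[400,0])*[512/400,384/360];print("corks",cast(f,uv,12).round())
g=grab("scene","s10");print(cast(g,np.array([(370,295),(452,249)])*.64,12).round())
O=np.array([685.5,94.6]);u=np.array([np.cos(np.radians(19)),np.sin(np.radians(19))])
print("pre",O-241.6*u)
w=grab("wrist","w10");m=(w["image"].min(2)>190).astype(np.uint8)
for c in cv2.findContours(m,0,1)[0]:
    if cv2.contourArea(c)>400:
        P=cast(w,c[:,0],104)[:,:2].astype(np.float32);print(cv2.boundingRect(c),cv2.minAreaRect(P))
E
python3 d.py 457 16 60 19
```

```text
t: 20.62
eef_pos: [480.8, -125.8, 61.4]
ee_rot: [179.7, -0.3, 19.6]
contact_force: [-0.2, -0.7, -1.2]
gripper_width: 43.4
corks [[338. 168.  12.]
 [370. -50.  12.]]
[[368. -48.  12.]
 [346. 156.  12.]]
pre [457.06271214  15.94273388]
(423, 134, 67, 73) ((560.4434814453125, -215.37045288085938), (43.69025802612305, 28.2910213470459), 87.4283676147461)
(214, 22, 96, 210) ((541.1639404296875, -104.23979949951172), (101.09812927246094, 43.283531188964844), 18.459020614624023)
t 20.73 p [ 479.5 -125.5   59.7] rot [179.8  -0.2  19.6] F [ 0.3 -0.4 -0.5] w 43.9 j7 -63.0
turn [ 0.2 -0.2  0.6] shift [  26.3 -140.9   -0.7]
```

```bash
python3 -m jog '[[[0,0,0.6],[6,-35,0],0.3],[[0,0,0.6],[13,-75,0],0.3],[[0,0,0.6],[20,-115,0],0.3],[[0,0,0.6],[26,-141,0],0.3],[[0,0,0.6],[26,-141,0],0.3],[[0,0,0.6],[26,-141,30],0.3],[[0,0,0.6],[26,-141,50],0.3],[[0,0,0.6],[26,-141,60],0.3],[[0,0,0.6],[26,-141,60],0.3]]'
python3 - <<'E'
from h import *
w=grab("wrist","w11");m=(w["image"].min(2)>190).astype(np.uint8)
for c in cv2.findContours(m,0,1)[0]:
    if cv2.contourArea(c)>400:
        P=cast(w,c[:,0],42)[:,:2].astype(np.float32);print(cv2.boundingRect(c),cv2.minAreaRect(P))
# nose tip and guides in view: white pixels
cv2.imwrite("pics/w11.png",w["image"][:,:,::-1]);print(proj(w,[[685.5-90*.9455,94.6-90*.3256,20]]))
E
python3 d.py 457 16 -7 19
```

```text
t: 21.85
eef_pos: [456.4, 15.1, -1.3]
ee_rot: [179.8, -0.1, 18.9]
contact_force: [-0.0, 0.8, -1.2]
gripper_width: 43.3
(214, 21, 95, 210) ((518.1840209960938, 35.91646194458008), (101.21031188964844, 43.601348876953125), 18.18857192993164)
[[257.84291136 -28.64848869]]
t 21.9 p [456.9  15.4  -0.7] rot [ 1.798e+02 -1.000e-01  1.890e+01] F [ 0.7  0.3 -0.4] w 43.6 j7 -81.0
turn [ 0.2 -0.1 -0.1] shift [ 0.3 -0.6  6.3]
```

```bash
python3 -m jog '[[[0,0,0],[0,-0.7,7],0.3],[[0,0,0],[10,-0.7,7],0.3],[[0,0,0],[25,-0.7,7],0.3],[[0,0,0],[40,-0.7,7],0.3],[[0,0,0],[55,-0.7,7],0.3],[[0,0,0],[65,-0.7,7],0.3],[[0,0,0],[65,-0.7,7],0.3]]'; python3 -m jog '[[[0,0,0],[0,0,2],0.3],[[0,0,0],[0,0,3],0.3],[[0,0,0],[0,0,3],0.3]]';python3 - <<'E'
from h import *
np.set_printoptions(precision=1,suppress=True)
O=np.array([685.5,94.6]);a=np.radians(19)
p=ctrl.state()["eef_pos"][:2]-O;print("station x,y of TCP",p@[np.cos(a),np.sin(a)],p@[-np.sin(a),np.cos(a)])
g=grab("scene","s12")
E
```

```text
t: 22.78
eef_pos: [519.0, 37.5, -7.6]
ee_rot: [179.8, -0.2, 19.0]
contact_force: [0.1, -0.4, -1.1]
gripper_width: 43.7
t: 23.15
eef_pos: [518.5, 37.3, -10.7]
ee_rot: [179.8, -0.1, 19.0]
contact_force: [-0.2, 0.5, -0.5]
gripper_width: 43.5
station x,y of TCP -176.53202803629162 0.192708210277452
```

```bash
python3 -m jog '[[[0,0,0],[8,0,0],0.3],[[0,0,0],[18,0,0],0.3],[[0,0,0],[28,0,0],0.3],[[0,0,0],[38,0,0],0.3],[[0,0,0],[48,0,0],0.3],[[0,0,0],[52,0,0],0.3]]'; python3 -m jog '[[[0,0,0],[2,0,0],0.3],[[0,0,0],[4,0,0],0.3],[[0,0,0],[6,0,0],0.3],[[0,0,0],[6,0,0],0.3]]'
```

```text
t: 23.95
eef_pos: [568.7, 54.6, -10.5]
ee_rot: [179.8, -0.2, 19.0]
contact_force: [-0.0, -0.8, -0.4]
gripper_width: 43.8
t: 24.45
eef_pos: [574.4, 56.6, -10.5]
ee_rot: [179.8, -0.2, 19.0]
contact_force: [-0.4, 0.7, -1.0]
gripper_width: 43.4
```

```bash
python3 -m jog '[[[0,0,0],[1.5,0,0],0.3],[[0,0,0],[3,0,0],0.3],[[0,0,0],[3,0,0],0.3]]'; python3 -m jog '[[[0,0,0],[1.5,0,0],0.3],[[0,0,0],[3,0,0],0.3],[[0,0,0],[3,0,0],0.3]]'
```

```text
t: 24.82
eef_pos: [576.9, 57.4, -10.6]
ee_rot: [179.8, -0.1, 19.0]
contact_force: [-1.3, 0.4, -0.8]
gripper_width: 43.4
t: 25.2
eef_pos: [576.8, 57.4, -11.5]
ee_rot: [179.9, 0.2, 19.0]
contact_force: [-5.3, -1.4, 0.1]
gripper_width: 43.5
```

The nose meets the stop (−5.5 N along the slide, position stalled). Settle onto the bed, release and rise.

```bash
python3 -m jog '[[[0,0,0],[2,0,1],0.3],[[0,0,0],[2,0,1.5],0.3],[[0,0,0],[2,0,1.5],0.3]]'; python3 -m jog '[[[0,0,0],[0.5,0,0],0.7],[[0,0,0],[0.5,0,0],0.7],[[0,0,0],[0.5,0,0],0.7],[[0,0,0],[0,0,-30],0.7],[[0,0,0],[0,0,-80],0.7],[[0,0,0],[0,0,-140],0.7],[[0,0,0],[0,0,-190],0.7],[[0,0,0],[0,0,-190],0.7]]'; python3 d.py 641 79.3 200 19
python3 - <<'E'
from h import *
np.set_printoptions(precision=1,suppress=True)
w=grab("wrist","w13");O=np.array([685.5,94.6]);a=np.radians(19)
m=(w["image"].min(2)>215).astype(np.uint8)
for c in cv2.findContours(m,0,1)[0]:
    if cv2.contourArea(c)>300:
        P=cast(w,c[:,0],32)[:,:2];q=P-O;X=q@[np.cos(a),np.sin(a)];Y=q@[-np.sin(a),np.cos(a)]
        print(cv2.boundingRect(c),"stn X",X.min(),X.max(),"Y",Y.min(),Y.max(),cv2.minAreaRect(P.astype(np.float32))[2])
        if abs(Y.mean())<30: 
            for x in(-130,-110,-90): k=abs(X-x)<3; print(x,Y[k].min(),Y[k].max())
E
```

```text
t: 25.58
eef_pos: [576.7, 57.4, -12.0]
ee_rot: [179.9, 0.4, 18.9]
contact_force: [-11.3, -2.1, 17.6]
gripper_width: 43.8
t: 26.58
eef_pos: [581.1, 58.8, 182.2]
ee_rot: [179.8, -0.1, 18.9]
contact_force: [-0.0, -0.2, -0.4]
gripper_width: 61.8
t 26.57 p [581.1  58.8 182.2] rot [ 1.798e+02 -1.000e-01  1.890e+01] F [-0.  -0.2 -0.4] w 61.8 j7 -82.0
turn [ 0.2 -0.1 -0.1] shift [ 63.3   0.  -17.7]
(224, 77, 13, 83) stn X -95.93360576691865 -3.772616831907668 Y 24.97044788865131 39.40089911176602 13.012711524963379Traceback (most recent call last):
  File "<stdin>", line 10, in <module>
    return umr_minimum(a, axis, None, out, keepdims, initial, where)
ValueError: zero-size array to reduction operation minimum which has no identity
```

Run:
```python
from h import *
np.set_printoptions(precision=1,suppress=True)
im=cv2.imread("pics/w13.png");w=np.load("pics/w13.npy",allow_pickle=True).item();O=np.array([685.5,94.6]);a=np.radians(19)
# sample station-frame rectified profile at z=32
def at(X,Y):
    P=np.c_[O[0]+X*np.cos(a)-Y*np.sin(a),O[1]+X*np.sin(a)+Y*np.cos(a),np.full(len(X),32.)];q=proj(w,P).astype(np.float32)
    return cv2.remap(im.min(2),q[:,:1],q[:,1:],1)[:,0]
X=np.arange(-160,10.)
for y in(-15,0,15): r=at(X,np.full_like(X,y)); print("y",y,"X bright",X[r>170].min(),X[r>170].max(), len(X[r>170]))
Y=np.arange(-40,40,.5)
for x in(-130,-115,-105,-70): r=at(np.full_like(Y,x),Y); k=Y[r>170]; print("x",x,"Y",k.min(),k.max(),"n",len(k)/2)
print(cast(w,[[259,60]],104))
```

```text
y -15 X bright -139.0 5.0 138
y 0 X bright -139.0 -3.0 137
y 15 X bright -139.0 7.0 143
x -130 Y -22.5 23.5 n 46.5
x -115 Y -22.5 24.0 n 47.0
x -105 Y -22.5 23.5 n 46.5
x -70 Y -31.0 31.5 n 63.0
[[689.8  95.8 104. ]]
```

Plate check: tail edge at station x = −139 across its whole width (−140 expected), sides at −22.5/+23.5, so it is home, square and centred. Now regrip the knob and swing the clip down.

```bash
python3 -m jog '[[[0,0,0],[40,0,0],0.5],[[0,0,0],[85,0,0],0.5],[[0,0,0],[112,0,0],0.5],[[0,0,0],[112,0,20],0.5],[[0,0,0],[112,0,60],0.5],[[0,0,0],[112,0,95],0.5],[[0,0,0],[112,0,118],0.5],[[0,0,0],[112,0,124],0.5],[[0,0,0],[112,0,124],0.5]]' 30; python3 -m jog '[[[0,0,0],[0,0,0],0.1],[[0,0,0],[0,0,0],0.1],[[0,0,0],[0,0,0],0.1],[[0,0,0],[0,0,0],0.1],[[0,0,0],[0,0,0],0.1]]' 30
```

```text
t: 27.75
eef_pos: [683.7, 93.9, 54.4]
ee_rot: [179.8, 0.3, 18.9]
contact_force: [-0.2, 0.1, 0.5]
gripper_width: 44.2
t: 28.38
eef_pos: [684.1, 94.3, 55.0]
ee_rot: [179.9, 0.3, 18.9]
contact_force: [-2.2, 1.2, 4.9]
gripper_width: 18.0
```

```bash
python3 -m jog '[[[0,0,0],[-6,0,2],0.1],[[0,0,0],[-13,0,4.5],0.1],[[0,0,0],[-18,0,7],0.1],[[0,0,0],[-23,0,10],0.1],[[0,0,0],[-27.5,0,14],0.1],[[0,0,0],[-31.5,0,17.5],0.1],[[0,0,0],[-35,0,22],0.1],[[0,0,0],[-38,0,25.5],0.1],[[0,0,0],[-38,0,25.5],0.1]]'
```

```text
t: 29.5
eef_pos: [646.8, 81.4, 28.8]
ee_rot: [179.9, 0.4, 18.9]
contact_force: [-1.9, -0.0, 0.5]
gripper_width: 18.0
```

Release, rise and back away, then look once more.

```bash
python3 -m jog '[[[0,0,0],[0,0,0],0.5],[[0,0,0],[0,0,0],0.5],[[0,0,0],[0,0,0],0.5],[[0,0,0],[0,0,-30],0.5],[[0,0,0],[0,0,-80],0.6],[[0,0,0],[-20,0,-140],0.6],[[0,0,0],[-60,0,-180],0.6],[[0,0,0],[-70,0,-180],0.6],[[0,0,0],[-70,0,-180],0.6]]'
python3 - <<'E'
from h import *
np.set_printoptions(precision=1,suppress=True)
w=grab("wrist","w14");f=grab("scene","s14");g=grab("side","g14");im=w["image"][:,:,::-1]
O=np.array([685.5,94.6]);a=np.radians(19)
def at(X,Y):
    P=np.c_[O[0]+X*np.cos(a)-Y*np.sin(a),O[1]+X*np.sin(a)+Y*np.cos(a),np.full(len(X),32.)];q=proj(w,P).astype(np.float32)
    return cv2.remap(im.min(2),q[:,:1],q[:,1:],1)[:,0]
X=np.arange(-160,-100.)
for y in(-15,0,15): r=at(X,np.full_like(X,y)); print("tail",y,X[r>170].min() if (r>170).any() else None)
Y=np.arange(-40,40,.5)
for x in(-130,-105): r=at(np.full_like(Y,x),Y); k=Y[r>170]; print("x",x,"Y",k.min(),k.max())
for th in(0,.17,.9):
    r=np.arctan2(28,60)+th;kx,kz=15-66.2*np.cos(r),40+66.2*np.sin(r);P=[[O[0]+kx*np.cos(a),O[1]+kx*np.sin(a),kz]]
    print("knob pred",th,"wrist",proj(w,P)[0],"scene crop",((proj(f,P)[0]-[290,190])*4),"side crop",((proj(g,P)[0]-[110,150])*4))
o=np.zeros((600,800,3),np.uint8)
o[:360,:400]=cv2.resize(f["image"][190:280,290:390,::-1],(400,360),interpolation=cv2.INTER_CUBIC);o[:360,400:]=cv2.resize(g["image"][150:240,110:210,::-1],(400,360),interpolation=cv2.INTER_CUBIC)
o[360:,:400]=cv2.resize(f["image"][:,:,::-1],(320,240))[:,:320] if 0 else cv2.resize(f["image"][:,:,::-1],(400,240));o[360:,400:]=cv2.resize(im,(400,240));cv2.imwrite("pics/x14.png",o)
E
```

```text
t: 30.62
eef_pos: [581.2, 59.3, 209.0]
ee_rot: [179.9, 0.4, 18.9]
contact_force: [0.7, -0.1, -0.7]
gripper_width: 52.9
tail -15 -139.0
tail 0 -139.0
tail 15 -139.0
x -130 Y -22.5 24.0
x -105 Y -23.0 23.5
knob pred 0 wrist [259.3 113. ] scene crop [168.3 115.4] side crop [253.8 142.5]
knob pred 0.17 wrist [259.3 108.1] scene crop [177.4 109.8] side crop [244.8 129.4]
knob pred 0.9 wrist [259.3  68.1] scene crop [235.  111.6] side crop [189.4  86.9]
```

View pics/x14.png

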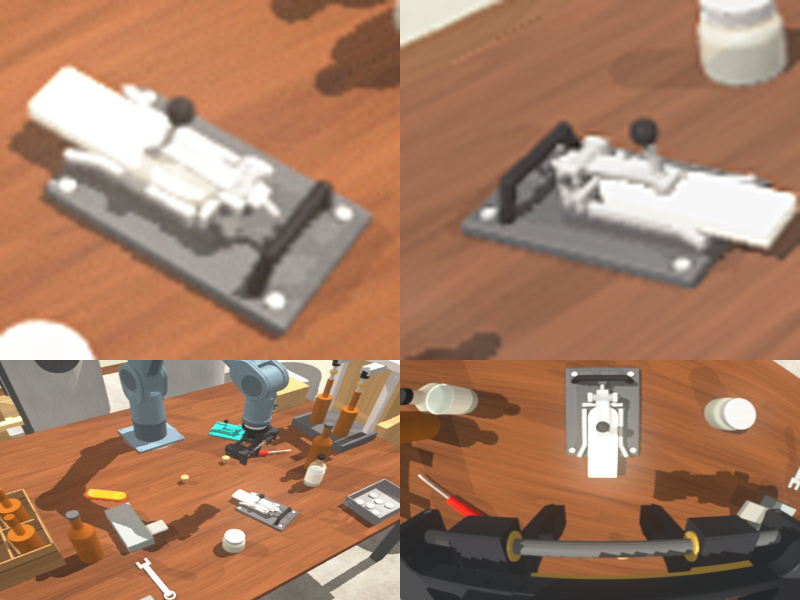

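The knob sits at scene (180,110) and side (244,131), matching 0.17 rad: the clip rests on the plate. The plate is still home, and the bottles and square plate haven't moved. Handing in.

```bash
python3 -c "
from station import ctrl
print(ctrl.close_job())"
```

```text
the job is handed in; nothing more can be done
None
```

The round-nosed plate is in the station with its nose against the stop, and the clip rests on it. I handed the job in at about 31 s. I drew the plate from the rack, laid it on the bench and raised the clip, which stayed up by itself. Then I gripped the plate by its tail, slid it in to the stop and lowered the clip.

**Last checks:**
- **Plate position:** the tail edge lies square at station x = −139 (−140 expected), and the sides are at about −22.5 and +24, so it is roughly centred. During the slide the nose stalled at the stop with about 5 N. My station position is only good to about 1–2 mm, so the stop contact is the stronger evidence that it is home.
- **Clip:** in the scene and side views the knob is where 0.17 rad (resting on a plate) predicts, to within a few crop pixels.
- **Other things:** in the last view the square plate is still in the rack and the bottles are standing. I checked these by eye and did not measure them.

**What disagreed:**
- **Fingertips:** the tips sit about 30–40 mm behind the reported TCP. Because of that my first three grasps closed above the plate without touching it, and the first knob grip was too high. I corrected the height each time.
- **Knob width:** it read 18 mm in the grip, against the stated 20 mm.

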